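Click the button tub's lid shut

TASK

The button tub has been refilled and its lid laid on, but all four corners of the lid still stand proud. With the gripper's fingertips, press down the corners one after another until every one has clicked shut and stays flush. Do not grip or lift anything, leave the tub about where it stands and leave the things round it alone.

Things in the scene. Friction and masses are not known exactly. Their poses are not given: they have to be found in the camera images.
- tub: clear rectangular snap-lid tub of buttons, loose on the counter, 0.7 to 1.2 kg; 168 x 123 mm over the lid's rim. Origin: centre of its underside; x along the long sides, y along the short ones, z up. Opaque grey lid: middle fixed and down, four corners bent up at diagonal folds. Panel 64 mm above the counter, its raised rim (7 mm wide) 67 mm
- corner_1 (a joint): opening of lid corner 1 (rad): 0 = clicked shut and flush; about 0.165 = standing proud (outermost point 5.5 mm up). Pressed straight down on its spot it resists with up to about 13 N, gives way half-way (2 mm down) and snaps the rest of the way itself; let go before that it springs up again. Once shut it stays shut
- corner_1_spot (a point): where to press lid corner 1 (at the tub's own +x, +y side): a point on the flat panel, 12 mm in from the rounded corner's outermost point, just inside the raised rim (3 mm higher), 22 mm out from the fold at which the corner bends. Moves with the corner: 64 mm above the counter when shut, about 67 mm when proud
- corner_2 (a joint): opening of lid corner 2 (rad): 0 = clicked shut and flush; about 0.165 = standing proud (outermost point 5.5 mm up). Pressed straight down on its spot it resists with up to about 13 N, gives way half-way (2 mm down) and snaps the rest of the way itself; let go before that it springs up again. Once shut it stays shut
- corner_2_spot (a point): where to press lid corner 2 (at the tub's own -x, +y side): a point on the flat panel, 12 mm in from the rounded corner's outermost point, just inside the raised rim (3 mm higher), 22 mm out from the fold at which the corner bends. Moves with the corner: 64 mm above the counter when shut, about 67 mm when proud
- corner_3 (a joint): opening of lid corner 3 (rad): 0 = clicked shut and flush; about 0.165 = standing proud (outermost point 5.5 mm up). Pressed straight down on its spot it resists with up to about 13 N, gives way half-way (2 mm down) and snaps the rest of the way itself; let go before that it springs up again. Once shut it stays shut
- corner_3_spot (a point): where to press lid corner 3 (at the tub's own -x, -y side): a point on the flat panel, 12 mm in from the rounded corner's outermost point, just inside the raised rim (3 mm higher), 22 mm out from the fold at which the corner bends. Moves with the corner: 64 mm above the counter when shut, about 67 mm when proud
- corner_4 (a joint): opening of lid corner 4 (rad): 0 = clicked shut and flush; about 0.165 = standing proud (outermost point 5.5 mm up). Pressed straight down on its spot it resists with up to about 13 N, gives way half-way (2 mm down) and snaps the rest of the way itself; let go before that it springs up again. Once shut it stays shut
- corner_4_spot (a point): where to press lid corner 4 (at the tub's own +x, -y side): a point on the flat panel, 12 mm in from the rounded corner's outermost point, just inside the raised rim (3 mm higher), 22 mm out from the fold at which the corner bends. Moves with the corner: 64 mm above the counter when shut, about 67 mm when proud
- thread_red: a spool of red thread, 28 mm across and 48 mm high, standing beside the tub; origin at the centre of its underside
- thread_navy: a spool of dark thread, 28 mm across and 48 mm high, standing beside the tub; origin at the centre of its underside
- thread_white: a spool of white thread, 28 mm across and 48 mm high, standing beside the tub; origin at the centre of its underside
- pin_tin: a round lidded pin tin, 69 mm across and 26 mm high, beyond the tub; origin at the centre of its underside
- button_box: a small carton, 55 x 85 x 30 mm, to the left of the tub; origin at the centre of its underside

How it is judged:
By the outcome, as a careful person would: the job done as asked, in the order asked, and still so for the second after the job is handed in, with the robot touching nothing.
It also fails if it takes over 40 s, if anything falls off the work surface, if the arm or the gripper's body presses on something with over 40 N, if the wrist force passes 120 N, or if a joint passes its speed limit or range.

ROBOT

A 7-joint arm with a two-finger parallel gripper is mounted at the origin on a cart in front of the work surface, level with it; the furniture and walls round the work are solid. World frame = base frame: x ahead of the robot, y to its left, z up, the work surface at z = 0. Lengths are in m, angles in rad, forces in N, time in s.
With the tool pointing down it reaches from about 0.4 to 0.925 m from the base axis. Payload 5.6 kg.
Tool frame: the origin (TCP) lies between the finger pads; the fingertips stand 25 mm ahead of it and the grasp point (between the pads) lies 6 mm ahead of it (robot.tip_reach is the z of the fingertips in the tool frame, in m); z points along the fingers, y is the line along which they close (so a half turn about z gives the same grasp; the last joint's range is limited). The gripper opens to 85 mm and grips with 20 to 120 N. Pads are 22 mm wide; open, the fingers measure 114 mm over their backs; the gripper's body (76 mm by 85 mm) begins 54 mm behind the grasp point. The pads swing forward as they close: fully open they stand 13 mm farther back than shut.
Start: joints at [-1.327, 0.468, -0.012, 1.603, 0.006, 1.071, -0.056], TCP at [0.184, 0.623, 0.256] pointing down, gripper open.
Joint ranges: [-2.53, 2.53], [-0.31, 2.02], [-1.57, 1.55], [0.28, 2.44], [-1.29, 4.43], [0.15, 1.84], [-2.92, 2.92]. Speed limits (rad/s): [2.57, 2.57, 3.14, 3.14, 3.14, 3.14, 3.14].

INTERFACE

Orientations are given as a rotation vector (axis times angle).
In Python, from station import sensors, cams, robot gives the robot as it stands.
- The arm moves only by the tool carry_out, never from a script. Its argument "motion" is a list of rows, each a list of 2 entries, a list of its own where there are three numbers: the shift along the world's x, y, z in mm, then the turn, a rotation vector about the world's x, y, z in degrees. A call has 1 to 5 rows; each row is the pose to reach, as a shift and turn from the pose commanded when the call began; what a row does not reach only later rows make up. A row lasts 1/12 s, in which the tool goes at most 41.7 mm and 7.16 degrees, less where a joint would pass 70% of its speed; a pose out of reach is approached as far as the arm can. A call with a gripper value outside its range is refused whole. "grip" is the finger opening in mm, from 0 to 85.4, set as the call begins (left out, the last holds). The fingers move at their own pace and stop on an object; "newtons" is the grip in N (left out, the last holds). Time passes only in rows, so rows that repeat a pose let the fingers close. It gives the time, the measured TCP pose, the force, the opening and the grip force at its end, in the units of the state.
- sensors.get_state(): the state, without advancing time (a new reading comes with each control period).
- cams.snapshot(name): name is "side" or "top" or "wrist"; returns a dict with "color" (384x512x3 uint8, red, green, blue), "z_map" (384x512 float32, m along the optical axis (not along the pixel's ray), 0 where there is no reading), "camera_matrix" (3x3 intrinsics, pixels), "pose" (4x4, takes a point from camera to world coordinates). Camera axes: x right, y down, z forward; pixel columns grow to the right and rows downward; lengths in m; the calibration is good to about 2 mm. A picture is of the moment at which its call begins.
- robot.close_job(): hands the job in; it is judged then, once.
The state is a dict: "t": time; "joint_positions": joint angles; "joint_velocities": joint speeds; "joint_efforts": joint torques, N m; "tcp_pos": TCP position; "tool_rot": TCP orientation; "contact_force": force on the tool from outside, world axes, zero at the start; "wrist_torque": the same for the moment, N m; "width": opening from 0.0 (shut) to 1.0 (fully open); "grip_force": force on a finger pad.
Only numpy, scipy, OpenCV 4.12 (cv2) and the standard library are available. Lean on these libraries where they do the work, as an engineer would, in place of code of your own. Each camera call takes 0.05 s, during which the arm holds its last target. There are 200 camera calls.

## Working session

There is one attempt and no reset: what is moved stays moved. The work goes in short steps, Python scripts to look and compute and a tool call to move; the robot and the scene stay as the last step left them, time stands still between calls to the robot, and variables do not carry over. Pictures are saved under pics/ and viewed, at most 10 in all, crops included, and the job is handed in when it is done.

Besides the shell and the picture viewer there is one more tool, called after "Call:" as name(argument=value, ...) on one line, values as JSON. carry_out: Moves the arm, as the interface text tells. Its arguments: {"type":"object","properties":{"motion":{"type":"array"},"grip":{"type":"number"},"newtons":{"type":"number"}},"required":["motion"]}

```bash
mkdir -p pics
python3 - <<'E'
from station import sensors,cams,robot
import cv2,numpy as np
s=sensors.get_state(); print({k:np.round(v,3) for k,v in s.items()}, robot.tip_reach)
ims=[]
for n in ["top","side"]:
    d=cams.snapshot(n); np.savez(f"pics/{n}0.npz",**d)
    cv2.imwrite(f"pics/{n}0.png",d["color"][...,::-1]); print(n,np.round(d["pose"],3).tolist(),d["camera_matrix"][0,0])
E
```

```text
{'t': np.float64(0.0), 'joint_positions': array([-1.327,  0.468, -0.012,  1.604,  0.006,  1.071, -0.056]), 'joint_velocities': array([-0.001,  0.003,  0.001, -0.   , -0.   ,  0.001,  0.001]), 'joint_efforts': array([ 1.0000e-03, -5.3238e+01,  2.1000e-02, -2.5130e+01,  1.1000e-02,
        7.0000e-03, -0.0000e+00]), 'tcp_pos': array([0.184, 0.623, 0.255]), 'tool_rot': array([-4.490e-01, -3.109e+00,  3.000e-03]), 'contact_force': array([-0.776,  0.551,  0.257]), 'wrist_torque': array([-0.01 , -0.046,  0.003]), 'grip_force': np.float64(0.0), 'width': np.float64(0.999)} 0.025
top [[-0.024, -0.981, 0.191, 0.377], [-1.0, 0.026, 0.008, -0.131], [-0.013, -0.191, -0.982, 1.05], [0.0, 0.0, 0.0, 1.0]] 463.0463879631975
side [[-0.999, -0.015, 0.033, 0.531], [-0.036, 0.449, -0.893, 0.71], [-0.001, -0.893, -0.449, 0.486], [0.0, 0.0, 0.0, 1.0]] 452.1509647254652
```

View pics/top0.png

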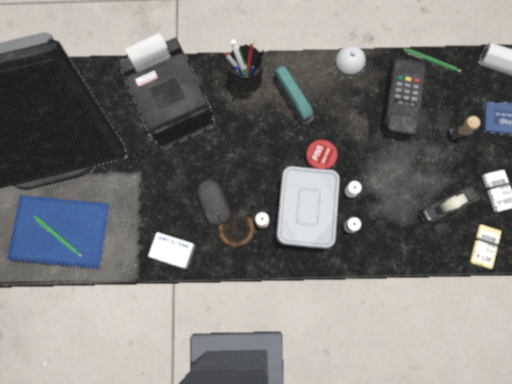

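The top view shows the grey lid at about (308,207), with white spools at (353,188), (352,225) and (262,219) and the red tin at (321,154). I'll measure the lid next.

```bash
cat > h.py <<'E'
import numpy as np,cv2
def world(d):
    K=d["camera_matrix"];z=d["z_map"];v,u=np.indices(z.shape)
    p=np.stack([(u-K[0,2])/K[0,0]*z,(v-K[1,2])/K[1,1]*z,z],-1)
    w=p@d["pose"][:3,:3].T+d["pose"][:3,3]; w[z==0]=np.nan
    return w
def lid(w,zlo=.056,zhi=.085,c=(.40,-.23),r=.17):
    m=(w[...,2]>zlo)&(w[...,2]<zhi)&(np.hypot(w[...,0]-c[0],w[...,1]-c[1])<r)
    n,l,s,_=cv2.connectedComponentsWithStats(m.astype(np.uint8))
    k=1+np.argmax(s[1:,4]); return l==k
E
python3 - <<'E'
from h import *
d=dict(np.load("pics/top0.npz")); w=world(d)
print("at lid px",w[207,308].round(3),"counter",w[260,308].round(3), w[200,150].round(3))
for n,(u,v) in dict(s1=(353,188),s2=(352,225),s3=(262,219),tin=(321,154),box=(172,250)).items(): print(n,w[v,u].round(3))
c=w[207,308]
m=lid(w,c=c[:2]); p=w[m]
print(m.sum(),p.mean(0).round(4),np.percentile(p[:,2],[1,25,50,75,99]).round(4))
r=cv2.minAreaRect((p[:,:2]*1000).astype(np.float32)); print(r, cv2.boxPoints(r))
im=cv2.resize(d["color"][130:280,230:390,::-1],None,fx=5,fy=4*1.25,interpolation=cv2.INTER_CUBIC)
s=dict(np.load("pics/side0.npz"))["color"][...,::-1]
cv2.imwrite("pics/b.png",cv2.hconcat([cv2.resize(im[:600],(400,375)),cv2.resize(s,(400,375))]))
E
```

```text
at lid px [ 0.523 -0.222  0.066] counter [ 0.413 -0.223  0.   ] [0.558 0.135 0.   ]
s1 [ 0.565 -0.324  0.047]
s2 [ 0.484 -0.318  0.044]
s3 [ 0.507 -0.122  0.005]
tin [ 0.65  -0.261  0.025]
box [0.441 0.076 0.03 ]
4438 [ 0.5238 -0.2222  0.0654] [0.0602 0.0635 0.065  0.0669 0.0733]
((525.0971069335938, -221.93023681640625), (124.2763900756836, 168.97132873535156), 82.87862396240234) [[ 433.5598  -273.11523]
 [ 601.22766 -294.06293]
 [ 616.6344  -170.74524]
 [ 448.96655 -149.79755]]
```

View pics/b.png

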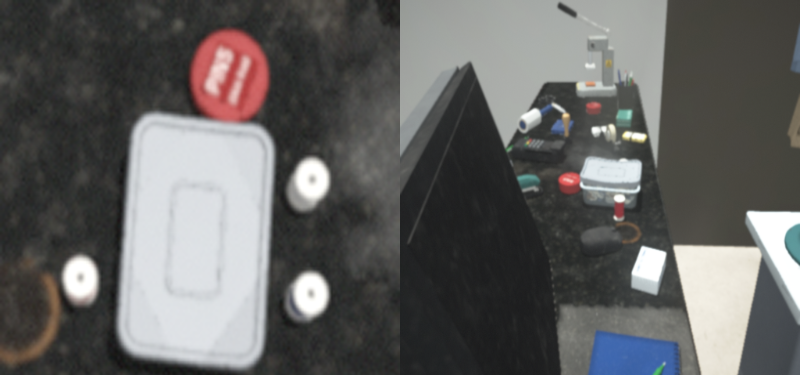

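The left crop shows the lid aligned with the counter apart from a yaw of about −7°, its four corners shaded. The side view (right) shows the tub at (612,180), clear of the monitor. The fit gives 124 x 169 mm at (525, −222), which matches the sizes given. I'll move above it with the fingers shut.

Call:
carry_out(motion=[[[24,-33,10],[0,0,2]],[[48,-66,20],[0,0,4]],[[72,-99,20],[0,0,6]],[[96,-132,20],[0,0,8]],[[120,-165,20],[0,0,9.3]]], grip=0)

```text
t: 0.52
tcp_pos: [0.3046, 0.4566, 0.2761]
tool_rot: [-0.192, -3.136, 0.0]
contact_force: [0.6, 0.4, 0.1]
width: 0.301
grip_force: 0.0
```

Call:
carry_out(motion=[[[24,-33,0],[0,0,0]],[[48,-66,0],[0,0,0]],[[72,-99,0],[0,0,0]],[[96,-132,0],[0,0,0]],[[116,-165,0],[0,0,0]]])

```text
t: 0.93
tcp_pos: [0.4211, 0.2913, 0.2762]
tool_rot: [0.197, 3.135, -0.0]
contact_force: [0.6, 1.0, 0.2]
width: 0.004
grip_force: 0.0
```

Call:
carry_out(motion=[[[8,-40,0],[0,0,0]],[[16,-78,0],[0,0,0]],[[24,-117,0],[0,0,0]],[[32,-156,0],[0,0,0]],[[40,-196,0],[0,0,0]]])

```text
t: 1.35
tcp_pos: [0.4597, 0.0956, 0.2762]
tool_rot: [-0.195, -3.135, -0.0]
contact_force: [0.7, -0.2, 0.7]
width: 0.0
grip_force: 0.0
```

Call:
carry_out(motion=[[[8,-40,0],[0,0,0]],[[16,-78,0],[0,0,0]],[[24,-117,0],[0,0,0]],[[32,-156,0],[0,0,0]],[[40,-196,0],[0,0,0]]])

```text
t: 1.77
tcp_pos: [0.4997, -0.1002, 0.2762]
tool_rot: [-0.195, -3.135, -0.001]
contact_force: [0.1, 1.4, -0.5]
width: -0.006
grip_force: 0.0
```

Call:
carry_out(motion=[[[8,-40,0],[0,0,0]],[[16,-80,0],[0,0,0]],[[24,-120,0],[0,0,0]],[[24,-120,0],[0,0,0]]])

```text
t: 2.1
tcp_pos: [0.523, -0.2277, 0.2764]
tool_rot: [0.212, 3.134, -0.009]
contact_force: [-0.1, -0.4, 1.0]
width: -0.001
grip_force: 0.0
```

Run:
```python
from station import sensors,cams
from h import *
d=cams.snapshot("wrist"); np.savez("pics/w1.npz",**d); w=world(d)
cv2.imwrite("pics/w1.png",d["color"][...,::-1]); print(d["pose"].round(3).tolist())
c=(.525,-.222); m=lid(w,c=c); p=w[m]; v,u=np.where(m)
print(m.sum(),u.min(),u.max(),v.min(),v.max(),p.mean(0),np.percentile(p[:,2],[1,25,50,75,99]).round(4))
print(cv2.minAreaRect((p[:,:2]*1000).astype(np.float32)))
```

```text
[[0.134, 0.957, 0.257, 0.46], [0.991, -0.128, -0.041, -0.217], [-0.006, 0.26, -0.965, 0.394], [0.0, 0.0, 0.0, 1.0]]
17016 201 322 89 246 [ 0.51927895 -0.21732413  0.06532533] [0.0625 0.0639 0.0646 0.0661 0.0721]
((527.7158813476562, -219.03750610351562), (123.12784576416016, 169.1795654296875), 83.07050323486328)
```

View pics/w1.png

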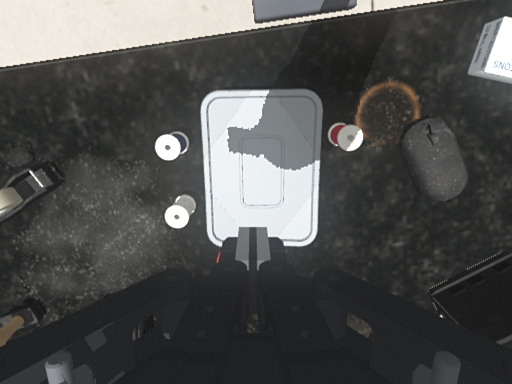

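The wrist view shows the whole lid (x 201–322, y 89–246), all four corner folds, and the shut fingertips at (252,232). I'll take one settled snapshot to fix the centre and work out the spots.

Run:
```python
from station import sensors,cams
from h import *
for i in range(2):
    d=cams.snapshot("wrist")
w=world(d); s=sensors.get_state(); print(s["tcp_pos"].round(4),s["tool_rot"].round(3))
p=w[lid(w,c=(.525,-.222))]; r=cv2.minAreaRect((p[:,:2]*1000).astype(np.float32)); print(r)
a=np.radians(r[2]-90); R=np.array([[np.cos(a),-np.sin(a)],[np.sin(a),np.cos(a)]])
q=(p[:,:2]*1000-r[0])@R
for sx,sy in [(1,1),(-1,1),(-1,-1),(1,-1)]:
    k=q*[sx,sy]; dg=k.sum(1)/2**.5; m=(k[:,0]>40)&(k[:,1]>30)
    near=np.hypot(k[:,0]-71.5,k[:,1]-49)<5
    print(sx,sy,"outermost diag",np.sort(dg[m])[-5:].round(1) if m.any() else None,"z spot",p[near,2].mean().round(4), "spot",(np.array(r[0])+R@[sx*71.5,sy*49]).round(1))
```

```text
[ 0.5235 -0.2185  0.2756] [-1.970e-01 -3.134e+00 -1.000e-03]
((527.7835693359375, -219.05413818359375), (123.40913391113281, 168.6940460205078), 82.8835220336914)
1 1 outermost diag [93.  93.  93.2 93.7 93.9] z spot 0.0691 spot [ 604.8 -179.3]
-1 1 outermost diag [93.7 94.  94.5 94.7 95.2] z spot 0.069 spot [ 462.9 -161.6]
-1 -1 outermost diag [94.  94.1 94.6 94.6 95.2] z spot 0.069 spot [ 450.8 -258.8]
1 -1 outermost diag [93.  93.1 93.5 93.5 94. ] z spot 0.0692 spot [ 592.7 -276.5]
```

Call:
carry_out(motion=[[[17,8,-30],[0,0,0]],[[34,16,-65],[0,0,0]],[[51,24,-100],[0,0,0]],[[68,32.5,-135],[0,0,0]],[[68,32.5,-165],[0,0,0]]])

```text
t: 2.67
tcp_pos: [0.5948, -0.18, 0.1088]
tool_rot: [0.184, 3.135, 0.005]
contact_force: [0.5, 1.1, -0.3]
width: -0.001
grip_force: 0.0
```

Call:
carry_out(motion=[[[0,0,-8],[0,0,0]],[[0,0,-12],[0,0,0]],[[0,0,-15],[0,0,0]],[[0,0,-16.5],[0,0,0]],[[0,0,-18],[0,0,0]]])

```text
t: 3.08
tcp_pos: [0.5928, -0.1866, 0.0953]
tool_rot: [0.196, 3.132, -0.001]
contact_force: [1.7, -0.7, 0.1]
width: 0.002
grip_force: 0.0
```

Call:
carry_out(motion=[[[0,0,0],[0,0,0]],[[0,0,-0.5],[0,0,0]],[[0,0,-1],[0,0,0]]])

```text
t: 3.33
tcp_pos: [0.5924, -0.1864, 0.0933]
tool_rot: [0.196, 3.134, -0.0]
contact_force: [-0.4, 0.1, 1.9]
width: -0.006
grip_force: 0.7
```

Call:
carry_out(motion=[[[0,0,-0.5],[0,0,0]],[[0,0,-1],[0,0,0]],[[0,0,-1.5],[0,0,0]]])

```text
t: 3.58
tcp_pos: [0.5921, -0.1865, 0.0913]
tool_rot: [0.196, 3.135, -0.0]
contact_force: [-1.7, -0.8, 5.4]
width: 0.003
grip_force: 3.7
```

Call:
carry_out(motion=[[[0,0,-0.5],[0,0,0]],[[0,0,-1],[0,0,0]],[[0,0,-1.5],[0,0,0]]])

```text
t: 3.83
tcp_pos: [0.5921, -0.1863, 0.0895]
tool_rot: [0.196, 3.135, -0.0]
contact_force: [0.0, -1.3, 0.9]
width: -0.001
grip_force: 0.5
```

Call:
carry_out(motion=[[[0,0,-0.5],[0,0,0]],[[0,0,-1],[0,0,0]],[[0,0,-1],[0,0,0]]])

```text
t: 4.08
tcp_pos: [0.5921, -0.1863, 0.0891]
tool_rot: [0.196, 3.135, 0.0]
contact_force: [-3.4, -0.8, 9.6]
width: 0.001
grip_force: 4.8
```

Corner 1 gave way: the force dropped from 5 N to 0.9 N, then the tip met the flush panel at 64 mm. Next is corner 2.

Call:
carry_out(motion=[[[0,0,20],[0,0,0]],[[-35,4,22],[0,0,0]],[[-75,9,22],[0,0,0]],[[-110,14,22],[0,0,0]],[[-120,15,22],[0,0,0]]])

```text
t: 4.5
tcp_pos: [0.4656, -0.1697, 0.1092]
tool_rot: [-0.197, -3.129, -0.004]
contact_force: [-1.5, 1.0, 0.1]
width: 0.002
grip_force: 0.0
```

Call:
carry_out(motion=[[[0,0,0],[0,0,0]],[[0,0,-8],[0,0,0]],[[0,0,-14],[0,0,0]],[[0,0,-16],[0,0,0]],[[0,0,-17],[0,0,0]]])

```text
t: 4.92
tcp_pos: [0.4726, -0.1711, 0.0923]
tool_rot: [-0.195, -3.135, 0.0]
contact_force: [0.2, 0.5, 0.1]
width: 0.002
grip_force: 0.3
```

Call:
carry_out(motion=[[[0,0,-0.5],[0,0,0]],[[0,0,-1],[0,0,0]],[[0,0,-1.5],[0,0,0]],[[0,0,-2],[0,0,0]]])

```text
t: 5.25
tcp_pos: [0.4724, -0.1711, 0.0916]
tool_rot: [0.195, 3.135, -0.0]
contact_force: [-0.2, 0.8, 3.8]
width: 0.003
grip_force: 1.7
```

Call:
carry_out(motion=[[[0,0,-0.5],[0,0,0]],[[0,0,-1],[0,0,0]],[[0,0,-1.5],[0,0,0]]])

```text
t: 5.5
tcp_pos: [0.4724, -0.171, 0.0904]
tool_rot: [0.195, 3.134, 0.001]
contact_force: [0.5, 0.7, 6.4]
width: 0.002
grip_force: 3.0
```

Call:
carry_out(motion=[[[0,0,-0.5],[0,0,0]],[[0,0,-1],[0,0,0]],[[0,0,-1],[0,0,0]]])

```text
t: 5.75
tcp_pos: [0.4721, -0.171, 0.0891]
tool_rot: [0.195, 3.135, 0.0]
contact_force: [-0.4, 0.6, 4.1]
width: -0.0
grip_force: 2.2
```

Call:
carry_out(motion=[[[0,0,-0.5],[0,0,0]],[[0,0,-1],[0,0,0]],[[0,0,-1],[0,0,0]]])

```text
t: 6.0
tcp_pos: [0.4721, -0.1711, 0.0889]
tool_rot: [0.196, 3.135, 0.001]
contact_force: [-2.2, 1.7, 15.3]
width: -0.003
grip_force: 7.5
```

Call:
carry_out(motion=[[[0,0,20],[0,0,0]],[[-3,-25,22.5],[0,0,0]],[[-7,-55,22.5],[0,0,0]],[[-9,-75,22.5],[0,0,0]],[[-10,-81,22.5],[0,0,0]]])

```text
t: 6.42
tcp_pos: [0.4608, -0.2559, 0.1104]
tool_rot: [0.203, 3.135, -0.004]
contact_force: [-0.3, 0.1, 1.0]
width: 0.0
grip_force: 0.0
```

Call:
carry_out(motion=[[[0,0,0],[0,0,0]],[[0,0,-8],[0,0,0]],[[0,0,-14],[0,0,0]],[[0,0,-16],[0,0,0]],[[0,0,-17],[0,0,0]]])

```text
t: 6.83
tcp_pos: [0.4616, -0.2506, 0.0922]
tool_rot: [-0.193, -3.134, -0.002]
contact_force: [-0.1, 0.2, 0.7]
width: 0.002
grip_force: 0.0
```

Call:
carry_out(motion=[[[0,0,-1],[0,0,0]],[[0,0,-1.5],[0,0,0]],[[0,0,-2],[0,0,0]],[[0,0,-2.5],[0,0,0]],[[0,0,-3],[0,0,0]]])

```text
t: 7.25
tcp_pos: [0.462, -0.2516, 0.0907]
tool_rot: [0.195, 3.135, 0.001]
contact_force: [-2.2, 3.0, 8.0]
width: -0.003
grip_force: 3.8
```

Call:
carry_out(motion=[[[0,0,-0.5],[0,0,0]],[[0,0,-1],[0,0,0]],[[0,0,-1.5],[0,0,0]]])

```text
t: 7.5
tcp_pos: [0.4621, -0.2521, 0.0891]
tool_rot: [0.195, 3.135, -0.0]
contact_force: [-1.0, 1.2, 1.8]
width: -0.0
grip_force: 1.4
```

Call:
carry_out(motion=[[[0,0,-0.5],[0,0,0]],[[0,0,-1],[0,0,0]],[[0,0,-1],[0,0,0]]])

```text
t: 7.75
tcp_pos: [0.4622, -0.2521, 0.089]
tool_rot: [0.196, 3.135, 0.001]
contact_force: [-3.1, 2.8, 14.4]
width: 0.001
grip_force: 6.6
```

Corners 2 and 3 showed the same pattern, rising force, a drop, then a hard stop at 64 mm. Corner 4 is next.

Call:
carry_out(motion=[[[0,0,20],[0,0,0]],[[35,-4,22.5],[0,0,0]],[[75,-9,22.5],[0,0,0]],[[110,-14,22.5],[0,0,0]],[[120,-15,22.5],[0,0,0]]])

```text
t: 8.17
tcp_pos: [0.5877, -0.267, 0.1109]
tool_rot: [0.19, 3.13, -0.003]
contact_force: [0.1, 0.4, -0.3]
width: 0.008
grip_force: 0.0
```

Call:
carry_out(motion=[[[0,0,0],[0,0,0]],[[0,0,-8],[0,0,0]],[[0,0,-14],[0,0,0]],[[0,0,-16],[0,0,0]],[[0,0,-17],[0,0,0]]])

```text
t: 8.58
tcp_pos: [0.5801, -0.2671, 0.0923]
tool_rot: [-0.197, -3.133, -0.001]
contact_force: [-0.1, 0.9, 0.5]
width: -0.001
grip_force: 0.0
```

Call:
carry_out(motion=[[[0,0,-1],[0,0,0]],[[0,0,-1.5],[0,0,0]],[[0,0,-2],[0,0,0]],[[0,0,-2.5],[0,0,0]],[[0,0,-3],[0,0,0]]])

```text
t: 9.0
tcp_pos: [0.5816, -0.2673, 0.0909]
tool_rot: [-0.196, -3.135, -0.0]
contact_force: [-4.5, 0.4, 6.1]
width: 0.003
grip_force: 3.6
```

Call:
carry_out(motion=[[[0,0,-0.5],[0,0,0]],[[0,0,-1],[0,0,0]],[[0,0,-1.5],[0,0,0]]])

```text
t: 9.25
tcp_pos: [0.5821, -0.2673, 0.0891]
tool_rot: [0.196, 3.134, -0.001]
contact_force: [-2.2, -0.6, 2.7]
width: 0.001
grip_force: 2.0
```

Call:
carry_out(motion=[[[0,0,-0.5],[0,0,0]],[[0,0,-1],[0,0,0]],[[0,0,-1],[0,0,0]]])

```text
t: 9.5
tcp_pos: [0.5822, -0.2673, 0.089]
tool_rot: [0.196, 3.135, 0.0]
contact_force: [-2.7, 1.6, 10.7]
width: 0.001
grip_force: 5.0
```

Now I'll lift clear and check all four corners with the wrist camera.

Call:
carry_out(motion=[[[0,0,30],[0,0,0]],[[-10,10,70],[0,0,0]],[[-30,25,105],[0,0,0]],[[-45,40,140],[0,0,0]],[[-57,48,172],[0,0,0]]])

```text
t: 9.92
tcp_pos: [0.5242, -0.2174, 0.2611]
tool_rot: [0.194, 3.135, 0.001]
contact_force: [0.9, 0.4, 0.8]
width: -0.001
grip_force: 0.0
```

Call:
carry_out(motion=[[[0,0,10],[0,0,0]],[[0,0,15],[0,0,0]],[[0,0,15],[0,0,0]],[[0,0,15],[0,0,0]]])

```text
t: 10.25
tcp_pos: [0.5249, -0.219, 0.2735]
tool_rot: [-0.195, -3.134, -0.0]
contact_force: [-0.1, -0.7, 0.4]
width: 0.005
grip_force: 0.0
```

Run:
```python
from station import sensors,cams
from h import *
def chk(w,n):
    p=w[lid(w,c=(.525,-.222))]; r=cv2.minAreaRect((p[:,:2]*1000).astype(np.float32)); print(n,r)
    a=np.radians(-7.1); R=np.array([[np.cos(a),-np.sin(a)],[np.sin(a),np.cos(a)]])
    q=(p[:,:2]*1000-r[0])@R
    print("mid z",np.median(p[np.hypot(*q.T)<40,2]).round(4))
    for sx,sy in [(1,1),(-1,1),(-1,-1),(1,-1)]:
        k=q*[sx,sy]; m=np.hypot(k[:,0]-69.7,k[:,1]-47.2)<4; o=k.sum(1)/2**.5>89
        print(sx,sy,"spot z",p[m,2].mean().round(4),"rim z",p[o,2].mean().round(4),o.sum())
d=cams.snapshot("wrist"); chk(world(d),"wrist"); chk(world(dict(np.load("pics/w1.npz"))),"wrist before")
t=cams.snapshot("top"); chk(world(t),"top")
print(sensors.get_state()["contact_force"].round(1))
cv2.imwrite("pics/end.png",d["color"][...,::-1])
```

```text
wrist ((528.1817016601562, -219.26821899414062), (123.76302337646484, 167.45419311523438), 82.98798370361328)
mid z 0.0642
1 1 spot z 0.0643 rim z 0.067 66
-1 1 spot z 0.0642 rim z 0.0669 112
-1 -1 spot z 0.0642 rim z 0.067 105
1 -1 spot z 0.0642 rim z 0.0669 65
wrist before ((527.7158813476562, -219.03750610351562), (123.12784576416016, 169.1795654296875), 83.07050323486328)
mid z 0.0642
1 1 spot z 0.068 rim z 0.0717 61
-1 1 spot z 0.0676 rim z 0.0712 89
-1 -1 spot z 0.0677 rim z 0.071 98
1 -1 spot z 0.0674 rim z 0.0718 61Traceback (most recent call last):
  File "<stdin>", line 12, in <module>
  File "<stdin>", line 4, in chk
  File "h.py", line 10, in lid
    k=1+np.argmax(s[1:,4]); return l==k
        ~~~~~~~~~^^^^^^^^^
    return _wrapfunc(a, 'argmax', axis=axis, out=out, **kwds)
    return bound(*args, **kwds)
ValueError: attempt to get argmax of an empty sequence
```

All four spots are at 64.2 mm and the rims at 67 mm, so every corner is flush. The tub has moved less than 1 mm. The top-view check failed only because the arm hides the lid. The tool is clear, so I'm handing in.

```bash
python3 -c "
from station import robot
print(robot.close_job())"
```

```text
the job is handed in; nothing more can be done
None
```

All four lid corners are pressed shut and measured flush (spots at 64 mm, rims at 67 mm), the tub moved less than 1 mm, and the job was handed in at about 10 s with the gripper clear.

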